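# Set the filling valve to 60 degrees and lock it

### The arm

A 6-joint arm with a two-finger parallel gripper is mounted at the origin on a cart in front of the work surface, level with it; the furniture and walls round the work are solid. World frame = base frame: x ahead of the robot, y to its left, z up, the work surface at z = 0. Lengths are in m, angles in rad, forces in N, time in s.
With the tool pointing down it reaches from about 0.35 to 0.975 m from the base axis. Payload 4.9 kg.
Tool frame: the origin (TCP) lies at the very end of the fingers, on their centre line; the grasp point (between the pads) lies 19 mm behind it; z points along the fingers, y is the line along which they close (so a half turn about z gives the same grasp; the last joint's range is limited). The gripper opens to 85 mm and grips with 20 to 120 N. Pads are 22 mm wide; open, the fingers measure 114 mm over their backs; the gripper's body (76 mm by 85 mm) begins 54 mm behind the grasp point. The pads swing forward as they close: fully open they stand 13 mm farther back than shut.
Start: joints at [-0.119, 0.053, 1.613, -0, 1.476, -0.119], TCP at [0.625, 0, 0.231] pointing down, gripper open.
Joint ranges: [-3.01, 3.01], [-1.01, 2.22], [0.06, 2.58], [-1.02, 4.17], [0.09, 2.62], [-3.14, 3.14]. Speed limits (rad/s): [2.57, 2.57, 3.14, 3.14, 3.14, 3.14].

### API

Orientations are given as a unit quaternion [w, x, y, z].
In Python, from plant import manip gives the robot as it stands.
- The arm moves only by the shell command python3 -m pendant 'ROWS'. ROWS is JSON, a list of rows, each a list of 3 entries, a list of its own where there are three numbers: the opening, from 0 (shut) to 1 (fully open), then the shift along the tool's x, y, z in units of 12 cm (1.0 is 12 cm), then the turn about the tool's z in units of pi rad (1.0 is pi rad). In form: [[gripper, [dx, dy, dz], roll], ...]. A call has 1 to 10 rows; each row is the pose to reach, as a shift and turn from the pose commanded when the call began, along the tool's axes at that moment, turning the shorter way round; what a row does not reach only later rows make up. A row lasts 1/10 s, in which the tool goes at most 50 mm and 8.59 degrees, less where a joint would pass 70% of its speed; a pose out of reach is approached as far as the arm can. A call with a number of a shift or a turn outside -1 to 1 is refused whole. A call with a gripper value outside its range is refused whole. The fingers move at their own pace and stop on an object; the grip force is fixed at half the most. Time passes only in rows, so rows that repeat a pose let the fingers close. It gives the time, the measured TCP pose, the force, the opening and the grip force at its end, in the units of the state.
- manip.state(): the state, without advancing time (a new reading comes with each control period).
- manip.grab_frame(name): name is "scene" or "side" or "wrist"; returns a dict with "img" (400x640x3 uint8, red, green, blue), "fx", "fy", "cx", "cy" (pixels), "eye" and "rotation" of the camera in the world; the wrist camera has in their place "tool_from_camera" (4x4, takes a point from camera to tool coordinates, whose origin is the TCP and whose axes are the flange's). Camera axes: x right, y down, z forward; pixel columns grow to the right and rows downward; lengths in m; the calibration is good to about 2 mm. A picture is of the moment at which its call begins: read the wrist's pose just before it. There is no depth.
- manip.job_done(): hands the job in; it is judged then, once.
The state is a dict: "time": time; "joint_pos": joint angles; "joint_vel": joint speeds; "joint_efforts": joint torques, N m; "tool_pos": TCP position; "tool_rot": TCP orientation; "contact_force": force on the tool from outside, world axes, zero at the start; "ft_torque": the same for the moment, N m; "gripper_width": opening from 0.0 (shut) to 1.0 (fully open); "grasp_force": force on a finger pad.
Only numpy, scipy, OpenCV 4.12 (cv2) and the standard library are available. Lean on these libraries where they do the work, as an engineer would, in place of code of your own. Each camera call takes 0.05 s, during which the arm holds its last target. There are 200 camera calls.

### The job

Turn the red-handled lever of the filling valve from where it stands to the 60 degree opening, so that the hole in the lever lies over the green-ringed hole of the plate beneath it. Then take the orange lock pin from its black block and push it fully home through the lever and the green-ringed hole, and let go. Leave the glass, label roll, loose oil bottle and spare cap where they are.

Things in the scene. Friction and masses are not known exactly. Their poses are not given: they have to be found in the camera images.
- valve: brass ball valve on a grey stand, fixed; origin on the worktop below the lever's pivot, z up, x away from the robot (yaw up to 0.3). Its stem leans 0.559 rad (32 deg) from vertical to its own -x, so plate and lever slope down to the robot. Pivot 140 mm above the origin, on the plate's top face. Base 130 x 100 mm; a pipe runs along y below the plate, its spout bends down at y = -95 mm
- valve_lever (a joint): opening of the valve lever, rad: 0 closed (lever points along the valve's -x, down the slope), 1.571 fully open (points along the valve's -y); grows counter-clockwise seen from above; stays where it is left (0.35 N m of friction). Starts at 0 to 0.35; the green hole is at 1.047 (60 degrees)
- lever_grip (a point): middle of the lever's red plastic handle, 115 mm from the pivot axis, 24 mm above the plate; a block 50 mm along the lever, 18 mm wide, reaching from 1 to 31 mm above the plate. Lever frame: z along the stem (upward, leaning 32 degrees); the lever points from the pivot along its own -x; y across it
- lever_hole (a point): centre of the upper mouth of the 12 mm round hole in the steel lever, 60 mm from the pivot axis; the lever is 26 mm wide and 8 mm thick, its underside 1 mm above the plate. Axes as lever_grip
- green_hole (a point): centre of the upper mouth of the green-ringed 12 mm through hole in the fixed aluminium index plate (100 mm square, 8 mm thick), 60 mm from the pivot axis; z along the stem (hole axis, leaning 32 degrees), x up the slope, y along the valve's y. Like holes are ringed red at 0, yellow at 30, blue at 90 degrees. Free space below the plate there
- lock_pin: loose lock pin, 80 mm long, 60 g; origin at its tip, z to its head. Steel shaft 8 mm thick, 34 mm long with a 7 mm taper at the tip; steel flange 24 mm wide, 4 mm thick (34 to 38 mm from the tip); round orange grip 18 mm wide from 38 to 80 mm. Starts upright in its block, tip 6 mm above the worktop
- pin_grip (a point): on the axis of the lock pin, 62 mm from the tip: in the middle of the orange grip
- pin_seat (a point): on the axis of the lock pin, 34 mm from the tip: centre of the underside of its flange, which rests on the lever when the pin is home
- pin_block: black plastic block 60 x 60 x 40 mm fixed to the worktop, with an upright 12 mm hole in the middle that holds the lock pin; origin at the centre of its underside
- glass: small drinking glass, 49 mm wide, 62 mm high, standing under the spout; origin at the centre of its underside; a bystander
- label_roll: roll of blank labels lying flat, 83 mm wide, 44 mm high; origin at the centre of its underside; a bystander
- oil_bottle: loose square bottle of oil with a black cap, 55 x 55 x 194 mm, behind the valve; origin at the centre of its underside; a bystander
- spare_cap: black bottle cap, 30 mm wide, 26 mm high, in front of the valve; origin at the centre of its underside; a bystander
Things that resemble listed ones, but are neither listed nor needed, are in the scene too. Of the things like the lock_pin, leave any that is blue or purple; of the rest the smaller one is meant.

How it is judged:
On the way:
1. the lever stands at 60 degrees (within 4 degrees), the pin not yet in it (value of joint valve_lever between 0.977 and 1.117 rad and distance between pin_seat and lever_hole above 0.03 m), for 0.2 s.
At the end, for the whole second after the job is handed in: Lever at 1.047 rad within 0.07; pin through lever and green hole: flange underside within 6 mm of the lever hole's mouth and 14 mm (horizontally) of the green hole's, tip over 15 mm below the plate's top, axis within 0.2 rad of the hole's; pin and lever at rest; no bystander moved over 30 mm (value of joint valve_lever between 0.977 and 1.117 rad and distance between pin_seat and lever_hole below 0.006 m and z of lock_pin in the frame of green_hole below -0.015 m and horizontal distance between pin_seat and green_hole below 0.014 m and angle between the z axis of lock_pin and the z axis of green_hole, either way round below 0.2 rad and linear speed of lock_pin below 0.02 m/s and velocity of joint valve_lever between -0.05 and 0.05 rad/s); the robot touches nothing.
It fails at once if the drinking glass is moved more than 30 mm (distance of glass from where it was at the start of the episode above 0.03 m).
It fails at once if the label roll is moved more than 30 mm (distance of label_roll from where it was at the start of the episode above 0.03 m).
It fails at once if the loose oil bottle is moved more than 30 mm (distance of oil_bottle from where it was at the start of the episode above 0.03 m).
It fails at once if the spare cap is moved more than 30 mm (distance of spare_cap from where it was at the start of the episode above 0.03 m).
It also fails if it takes over 53 s, if anything falls off the work surface, if the arm or the gripper's body presses on something with over 40 N, if the wrist force passes 120 N, or if a joint passes its speed limit or range.

## Working session

There is one attempt and no reset: what is moved stays moved. The work goes in short steps, Python scripts to look and compute and a shell command to move; the robot and the scene stay as the last step left them, time stands still between calls to the robot, and variables do not carry over. Pictures are saved under pics/ and viewed, at most 10 in all, crops included, and the job is handed in when it is done.

```bash
mkdir -p pics
cat > h.py <<'E'
import numpy as np, cv2
from plant import manip
from scipy.spatial.transform import Rotation as R
def grab(n,f):
    s=manip.state(); d=manip.grab_frame(n); cv2.imwrite(f'pics/{f}.png',d['img'][:,:,::-1])
    if n=='wrist':
        q=s['tool_rot']; T=np.eye(4); T[:3,:3]=R.from_quat([q[1],q[2],q[3],q[0]]).as_matrix(); T[:3,3]=s['tool_pos']
        C=T@np.array(d['tool_from_camera']); d['eye']=C[:3,3]; d['rotation']=C[:3,:3]
    d['eye']=np.array(d['eye']); d['rotation']=np.array(d['rotation']).reshape(3,3) 
    np.save(f'pics/{f}.npy',d,allow_pickle=True); return d
def load(f): return np.load(f'pics/{f}.npy',allow_pickle=True).item()
def ray(d,u,v):
    r=d['rotation']@np.array([(u-d['cx'])/d['fx'],(v-d['cy'])/d['fy'],1]); return d['eye'],r/np.linalg.norm(r)
def onz(d,u,v,z):
    e,r=ray(d,u,v); return e+r*(z-e[2])/r[2]
def tri(*l):
    A=np.zeros((3,3));b=np.zeros(3)
    for d,u,v in l:
        e,r=ray(d,u,v);P=np.eye(3)-np.outer(r,r);A+=P;b+=P@e
    x=np.linalg.solve(A,b); return x,[np.linalg.norm((np.eye(3)-np.outer(ray(*t)[1],ray(*t)[1]))@(x-t[0]['eye'])) for t in l]
def proj(d,p):
    c=d['rotation'].T@(np.array(p)-d['eye']); return d['cx']+d['fx']*c[0]/c[2], d['cy']+d['fy']*c[1]/c[2]
E
python3 - <<'E'
from h import *
print(manip.state())
for n in ['scene','side','wrist']:
    d=grab(n,n+'0'); print(n,d['fx'],d['eye'],d['rotation'].tolist())
E
```

```text
{'time': 0.0, 'joint_pos': array([-1.18971014e-01,  5.33505379e-02,  1.61433394e+00, -8.01647344e-07,
        1.47598070e+00, -1.18993924e-01]), 'joint_vel': array([ 1.63405925e-04, -6.47660261e-04,  2.56978408e-04, -7.43468232e-04,
        2.93118165e-04,  7.39638971e-05]), 'joint_efforts': array([ 2.70554956e-04, -3.93670499e+01, -3.70175600e+01, -1.62778279e-04,
        6.93513779e-03, -6.06393527e-06]), 'tool_pos': array([6.24365126e-01, 9.41974908e-05, 2.30043075e-01]), 'tool_rot': array([-8.14298565e-04,  7.07098275e-01,  7.07114528e-01, -6.40901793e-04]), 'contact_force': array([-0.98874469, -1.61123352, -0.19711706]), 'ft_torque': array([-0.0619114 ,  0.01178161, -0.02133886]), 'grasp_force': 0.0, 'gripper_width': 1.0003583836274512}Traceback (most recent call last):
  File "<stdin>", line 4, in <module>
  File "h.py", line 9, in grab
    d['eye']=np.array(d['eye']); d['rotation']=np.array(d['rotation']).reshape(3,3)
                                               ~~~~~~~~~~~~~~~~~~~~~~~~~~~~~~~^^^^^
ValueError: cannot reshape array of size 4 into shape (3,3)
```

```bash
python3 - <<'E'
s=open('h.py').read()
s=s.replace(".reshape(3,3) ","\n    if d['rotation'].size==4: q=d['rotation'].ravel(); d['rotation']=R.from_quat([q[1],q[2],q[3],q[0]]).as_matrix()")
open('h.py','w').write(s)
E
python3 - <<'E'
from h import *
for n in ['scene','side','wrist']:
    d=grab(n,n+'0'); print(n,d['fx'],d['eye'],d['rotation'].round(3).tolist())
E
```

```text
scene 403.4270220863195 [-0.00146476  0.59879951  0.62544864] [[-0.729, -0.37, 0.576], [-0.684, 0.375, -0.625], [0.015, -0.85, -0.527]]
side 511.8315373830295 [ 0.65128898 -0.97206889  0.99030464] [[0.997, 0.036, -0.068], [0.075, -0.666, 0.742], [-0.018, -0.745, -0.667]]
wrist 327.1839787150895 [0.62444646 0.06631541 0.37330868] [[1.0, 0.001, -0.002], [-0.0, -0.965, -0.263], [-0.002, 0.263, -0.965]]
```

View pics/scene0.png

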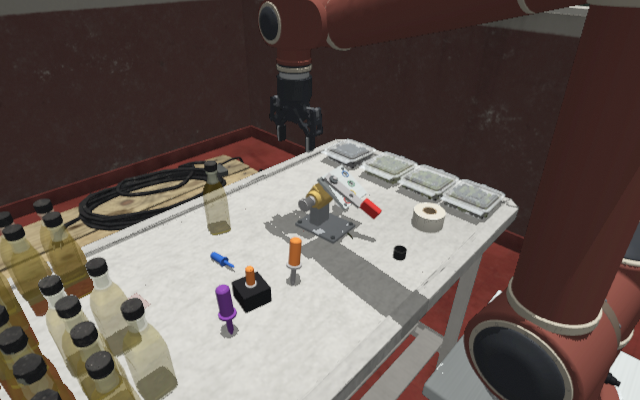

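View pics/side0.png

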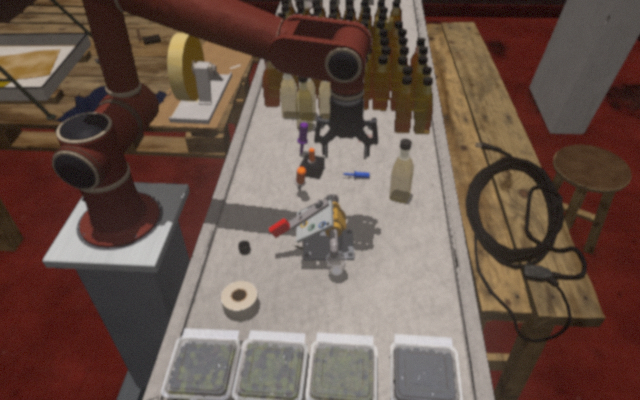

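Scene view: the orange pins are at (250,277), small and in the black block, and at (295,255), larger and standing free. The purple one is at (225,303) and the blue one lies at (222,261). The meant pin is the smaller one in the block. The red handle is at scene (370,208), side (279,228). I'll confirm with one enlarged crop.

Run:
```python
from h import *
a=load('scene0')['img'][:,:,::-1]; b=load('side0')['img'][:,:,::-1]
c=lambda i,x,y:cv2.resize(i[y:y+75,x:x+100],(400,300),interpolation=cv2.INTER_CUBIC)
cv2.imwrite('pics/crop0.png',np.vstack([np.hstack([c(a,215,235),c(a,290,155)]),np.hstack([c(b,260,120),c(b,260,190)])]))
D={'scene':load('scene0'),'side':load('side0')}
for n,d in D.items():
    h=cv2.cvtColor(d['img'],cv2.COLOR_RGB2HSV)
    for nm,lo,hi in [('orange',(6,150,90),(16,255,255)),('red',(0,170,100),(4,255,255)),('red2',(174,170,90),(180,255,255))]:
        k,_,st,ce=cv2.connectedComponentsWithStats(cv2.inRange(h,lo,hi))
        for i in range(1,k):
            if st[i,4]>25: print(n,nm,st[i],ce[i].round(1))
```

```text
scene orange [289 238  12  28 280] [294.8 251.3]
scene orange [246 267   9  18 142] [249.9 275.5]
scene orange [ 65 278  29  19 302] [ 80.7 287.7]
scene orange [ 32 300  16  14 151] [ 40.5 306.9]
scene orange [ 20 311   8  12  31] [ 23.7 315.9]
scene orange [ 25 326  13  17  88] [ 30.9 333.7]
scene orange [ 43 355  20  28 148] [ 52.5 370.1]
scene orange [  0 379  13  21  60] [  6.1 387.5]
scene orange [ 63 384  13  16  64] [ 69.2 392.7]
scene red [361 199  20  19 200] [370.2 208.1]
side orange [298 166   8  10  59] [301.4 170.4]
side red [270 219  17  13  79] [277.5 224.9]
```

View pics/crop0.png

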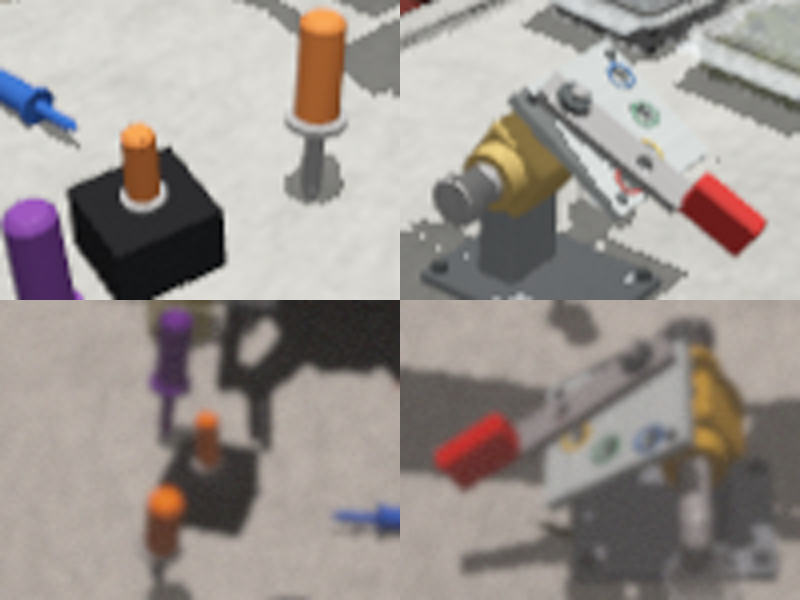

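View pics/wrist0.png

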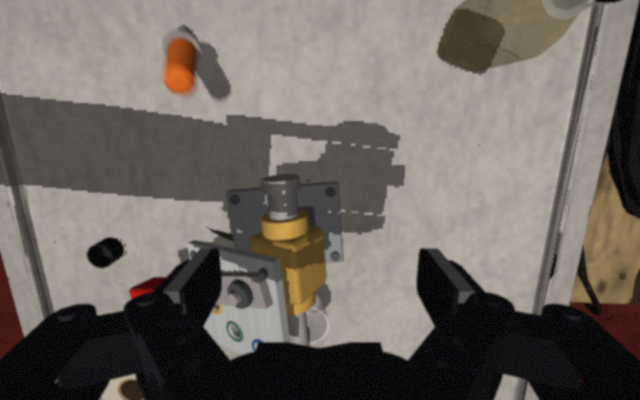

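The crop confirms it: the pin in the block is orange and clearly smaller than the free-standing one. I'll triangulate next. In the wrist view, green is at (235,330), blue (257,346) and the pivot (240,292).

```bash
cat > valve.py <<'E'
from h import *
from scipy.optimize import least_squares
L=0.559
def local(r,a,h): # in valve frame; a opening angle, h above plate
    ex=np.array([np.cos(L),0,np.sin(L)]);ez=np.array([-np.sin(L),0,np.cos(L)])
    return np.array([0,0,.14])-r*np.cos(a)*ex-r*np.sin(a)*np.array([0,1,0])+h*ez
def world(p,l):
    c,s=np.cos(p[2]),np.sin(p[2]); return np.array([p[0]+c*l[0]-s*l[1],p[1]+s*l[0]+c*l[1],l[2]])
E
python3 - <<'E'
from valve import *
S,D,W=load('scene0'),load('side0'),load('wrist0')
G=[(S,351.2,183),(D,311.2,226.7),(W,235,330)];B=[(S,345.2,173.7),(D,323,224.5),(W,257,346)]
LH=[(S,351.2,195),(D,300,216.7)]
for n,o in [('green',G),('blue',B),('leverhole',LH),('pin',[(S,249.9,275.5),(D,311.7,154.5)]),('bigpin',[(S,294.8,251.3),(D,301.4,170.4)]),('handle',[(S,370.2,208.1),(D,278,226)])]:
    x,e=tri(*o); print(n,x.round(4),np.round(e,4))
f=lambda p:np.concatenate([np.subtract(proj(d,world(p,local(.06,a,0))),(u,v)) for o,a in [(G,np.pi/3),(B,np.pi/2)] for d,u,v in o]
  +[np.subtract(proj(d,world(p,local(.06,p[3],.009))),(u,v)) for d,u,v in LH])
r=least_squares(f,[.6,-.1,0,.2]);print(r.x,r.fun.round(1))
p=r.x
print('green',world(p,local(.06,np.pi/3,0)));print('handle',world(p,local(.115,p[3],.024)))
print('pin z65',onz(S,249.9,275.5,.065),onz(D,311.7,154.5,.065))
E
```

```text
green [ 0.549  -0.123   0.1246] [0.001  0.0005 0.0009]
blue [ 0.5744 -0.1279  0.1396] [0.0014 0.0034 0.0028]
leverhole [ 0.5173 -0.0848  0.1189] [0.0009 0.0009]
pin [0.5164 0.2363 0.0648] [0.0005 0.0005]
bigpin [0.4942 0.1346 0.0833] [0.0037 0.0037]
handle [ 0.4647 -0.0976  0.0976] [0.0006 0.0006]
[ 0.56959302 -0.06781054  0.07508405  0.22044773] [-0.5  0.5 -0.3 -0.1 -1.9 -1.1 -0.5  0.2 -1.6 -0.4  2.6  1.3 -0.   0.8
 -0.7  0.9]
green [ 0.54812892 -0.12153353  0.12408984]
handle [ 0.46391918 -0.10097761  0.10083387]
pin z65 [0.51562474 0.23642045 0.065     ] [0.5167673  0.23650287 0.065     ]
```

Run:
```python
from valve import *
p=[.5696,-.0678,.075]
def across(a,r,w,h):
    ex=np.array([np.cos(L),0,np.sin(L)]); return local(r,a,h)+w*(-np.sin(a)*ex+np.cos(a)*np.array([0,1,0]))
def pt(a,gap):
    e=world(p,across(a,.118,.009,.031)); v=world(p,across(a,.119,.009,.031))-e; v=v[:2]/np.linalg.norm(v[:2])
    n=np.array([-v[1],v[0]]); b=world(p,across(a,.118,.0,.031))[:2]; n=-n if n@(e[:2]-b)<0 else n
    c=np.r_[e[:2]+(.011+gap)*n,e[2]-.014]; roll=-np.arctan2(-n[0],n[1])
    return c,roll
for a,g in [(.22,.02)]+[(x,0) for x in np.linspace(.22,1.047,9)]+[(1.047,.03)]:
    c,ro=pt(a,g); d=c-[.625,0,.231]; print(round(a,2),c.round(3),'rows', (np.array([d[1],d[0],-d[2]])/.12).round(3), round(ro/np.pi,3))
```

```text
0.22 [ 0.445 -0.064  0.09 ] rows [-0.534 -1.497  1.174] -0.106
0.22 [ 0.452 -0.083  0.09 ] rows [-0.692 -1.443  1.174] -0.106
0.32 [ 0.454 -0.095  0.091] rows [-0.794 -1.429  1.163] -0.144
0.43 [ 0.456 -0.107  0.093] rows [-0.895 -1.405  1.147] -0.181
0.53 [ 0.46  -0.119  0.096] rows [-0.992 -1.373  1.126] -0.216
0.63 [ 0.465 -0.13   0.099] rows [-1.084 -1.332  1.1  ] -0.251
0.74 [ 0.471 -0.141  0.103] rows [-1.171 -1.283  1.069] -0.285
0.84 [ 0.478 -0.15   0.107] rows [-1.251 -1.226  1.034] -0.317
0.94 [ 0.485 -0.159  0.112] rows [-1.324 -1.163  0.994] -0.348
1.05 [ 0.494 -0.167  0.117] rows [-1.388 -1.093  0.951] -0.379
1.05 [ 0.466 -0.155  0.117] rows [-1.295 -1.325  0.951] -0.379
```

```bash
python3 -m pendant '[[0,[-0.2,-0.5,0],0],[0,[-0.38,-1,0.1],0],[0,[-0.38,-1,0.3],0],[0,[-0.38,-1,0.3],0]]' && python3 -m pendant '[[0,[-0.08,-0.3,0.0],0],[0,[-0.08,-0.5,0.3],0],[0,[-0.08,-0.5,0.6],0],[0,[-0.08,-0.5,0.87],0],[0,[-0.08,-0.5,0.87],0]]'
```

```text
time: 0.6
tool_pos: [0.4987, -0.0454, 0.1888]
tool_rot: [-0.005, 0.708, 0.706, -0.003]
contact_force: [0.4, -0.3, -1.8]
gripper_width: 0.328
grasp_force: 0.0
time: 1.1
tool_pos: [0.4421, -0.0541, 0.0869]
tool_rot: [-0.004, 0.707, 0.707, -0.002]
contact_force: [-0.4, -0.4, -1.1]
gripper_width: 0.001
grasp_force: 0.0
```

```bash
python3 -m pendant '[[0,[0,0,0],-0.05],[0,[-0.08,0.02,0],-0.09],[0,[-0.23,0.06,0],-0.13],[0,[-0.33,0.07,-0.01],-0.16],[0,[-0.43,0.09,-0.02],-0.19],[0,[-0.53,0.13,-0.04],-0.22],[0,[-0.62,0.17,-0.07],-0.26],[0,[-0.71,0.22,-0.1],-0.29],[0,[-0.79,0.275,-0.14],-0.32],[0,[-0.9,0.37,-0.2],-0.36]]'
python3 - <<'E'
from h import *
grab('scene','scene1');grab('side','side1');grab('wrist','wrist1');print(manip.state()['tool_pos'])
a=load('scene1')['img'][:,:,::-1]; b=load('side1')['img'][:,:,::-1];w=load('wrist1')['img'][:,:,::-1]
c=lambda i,x,y,X=400,Y=300:cv2.resize(i[y:y+75,x:x+100],(X,Y),interpolation=cv2.INTER_CUBIC)
cv2.imwrite('pics/crop1.png',np.vstack([np.hstack([c(a,290,155),c(b,260,190)]),np.hstack([cv2.resize(w,(480,300)),np.zeros((300,320,3),np.uint8)])]))
E
```

```text
time: 2.1
tool_pos: [0.4897, -0.1626, 0.1164]
tool_rot: [-0.001, 0.216, 0.976, 0.001]
contact_force: [-2.7, 4.2, 0.8]
gripper_width: 0.003
grasp_force: 2.0
[ 0.49137098 -0.16417414  0.11734812]
```

View pics/crop1.png

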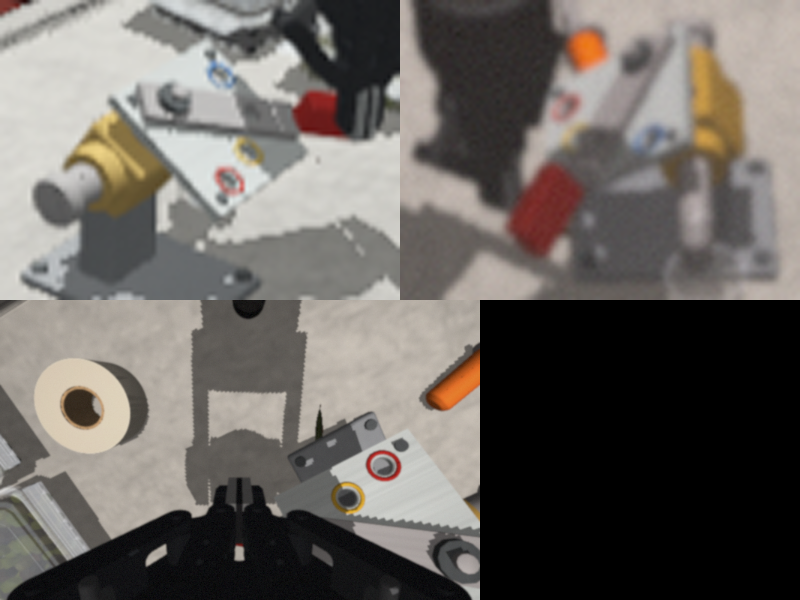

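```bash
python3 -m pendant '[[0,[0.2,0,0],0],[0,[0.2,0,-0.3],0.04],[0,[0.2,0,-0.7],0.08],[0,[0,0,-1],0.12],[0,[-0.3,0.16,-1],0.16],[0,[-0.48,0.16,-1],0.2],[0,[-0.48,0.16,-1],0.24],[0,[-0.48,0.16,-1],0.28],[0,[-0.48,0.16,-1],0.32],[0,[-0.48,0.16,-1],0.36]]' && python3 -m pendant '[[0,[0,0,0],0]]'
python3 - <<'E'
from h import *
grab('scene','scene2');grab('side','side2');grab('wrist','wrist2');print(manip.state()['tool_pos'])
a=load('scene2')['img'][:,:,::-1]; b=load('side2')['img'][:,:,::-1];w=load('wrist2')['img'][:,:,::-1]
c=lambda i,x,y,X=400,Y=300:cv2.resize(i[y:y+75,x:x+100],(X,Y),interpolation=cv2.INTER_CUBIC)
cv2.imwrite('pics/crop2.png',np.vstack([np.hstack([c(a,290,155),c(b,260,190)])[:200],cv2.resize(w,(640,400))[:, :640] if 0 else np.hstack([w,np.zeros((400,160,3),np.uint8)])]))
E
```

```text
time: 3.25
tool_pos: [0.5501, -0.1699, 0.2359]
tool_rot: [0.001, 0.71, 0.704, 0.0]
contact_force: [0.1, 0.2, 0.1]
gripper_width: 0.001
grasp_force: 0.0
time: 3.35
tool_pos: [0.55, -0.17, 0.2359]
tool_rot: [0.001, 0.708, 0.707, 0.0]
contact_force: [-0.1, 0.2, 0.2]
gripper_width: 0.001
grasp_force: 0.0
[ 0.549841   -0.17014341  0.23548055]
```

View pics/crop2.png

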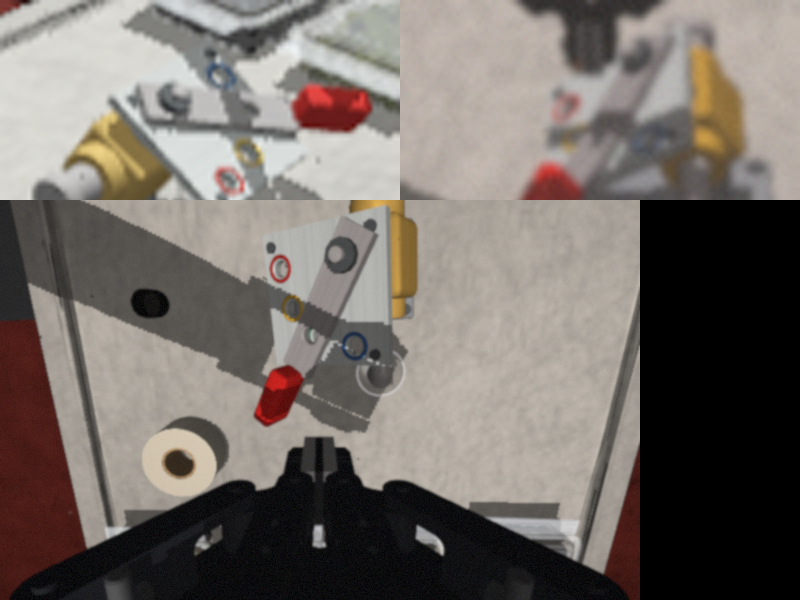

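The wrist view shows red at (280,69), yellow (292,108), blue (355,145), and the lever hole near (312,136) with green partly visible through it. I'll refine the valve pose and the lever angle from this.

Run:
```python
from valve import *
W=load('wrist2');img=W['img'];h=cv2.cvtColor(img,cv2.COLOR_RGB2HSV)
def ring(lo,hi,u,v,r=18):
    m=cv2.inRange(h,lo,hi);k=np.zeros_like(m);cv2.circle(k,(u,v),r,255,-1);ys,xs=np.where(m&k)
    (c,ax,_)=cv2.fitEllipse(np.c_[xs,ys].astype(np.float32));return c,ax,len(xs)
o={}
for n,lo,hi,u,v,a in [('red',(0,90,60),(8,255,255),280,69,0),('yel',(15,100,60),(32,255,255),292,108,np.pi/6),('blue',(100,90,30),(125,255,255),355,145,np.pi/2)]:
    o[a]=ring(lo,hi,u,v);print(n,o[a])
m=cv2.inRange(h,(40,60,30),(90,255,255));m[:,:290]=0;m[:,340:]=0;m[:110]=0;m[160:]=0
ys,xs=np.where(m);print('green px',len(xs),xs.mean() if len(xs) else 0,ys.mean() if len(xs) else 0)
S,D=load('scene0'),load('side0')
f=lambda p:np.concatenate([np.subtract(proj(W,world(p,local(.06,a,0))),c[0]) for a,c in o.items()]+[.3*np.subtract(proj(d,world(p,local(.06,np.pi/3,0))),uv) for d,uv in [(S,(351.2,183)),(D,(311.2,226.7))]])
r=least_squares(f,[.57,-.068,.075]);p=r.x;print(p,r.fun.round(2))
# lever hole: bright/dark blob; lever red handle centroid
mr=cv2.inRange(h,(0,150,60),(8,255,255))|cv2.inRange(h,(172,150,60),(180,255,255));mr[:150]=0;ys,xs=np.where(mr);print('handle',xs.mean(),ys.mean())
for a in np.linspace(.9,1.1,5): print(round(a,3),'hole',np.round(proj(W,world(p,local(.06,a,.009))),1),'grip',np.round(proj(W,world(p,local(.115,a,.024))),1),'bolt',np.round(proj(W,world(p,local(0,a,.012))),1))
print('green',world(p,local(.06,np.pi/3,0)),np.round(proj(W,world(p,local(.06,np.pi/3,0))),1))
cv2.imwrite('pics/crop3.png',cv2.resize(img[90:180,250:370,::-1],(800,600),interpolation=cv2.INTER_CUBIC))
```

```text
red ((279.8826599121094, 68.40101623535156), (18.6273250579834, 25.04067039489746), 202)
yel ((292.1525573730469, 107.89041900634766), (18.849483489990234, 23.61391258239746), 206)
blue ((354.20831298828125, 145.777099609375), (22.47614860534668, 25.132898330688477), 201)
green px 2 309.0 131.5
[ 0.57026465 -0.06949102  0.08122738] [ 0.11  0.12  0.09  0.02 -0.19 -0.15 -0.11  0.04  0.    0.14]
handle 135.47805609077287 276.13187754228215
0.9 hole [303.1 130.4] grip [262.6 188.1] bolt [341.1  54.9]
0.95 hole [305.9 132.7] grip [267.5 192.6] bolt [341.1  54.9]
1.0 hole [308.9 134.9] grip [272.5 196.9] bolt [341.1  54.9]
1.05 hole [311.9 136.9] grip [277.8 201. ] bolt [341.1  54.9]
1.1 hole [315.  138.8] grip [283.2 204.9] bolt [341.1  54.9]
green [ 0.54913099 -0.12334485  0.12408984] [318.1 135.5]
```

View pics/crop3.png

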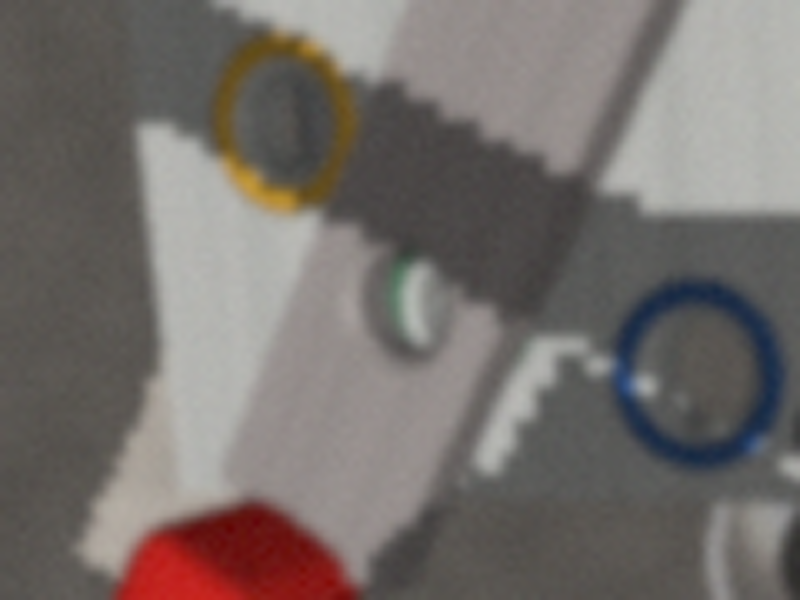

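```bash
python3 -m pendant '[[0.6,[0.4,-0.1,0],0],[0.6,[0.8,-0.17,0],0],[0.6,[1,-0.17,0],0]]' >/dev/null && python3 -m pendant '[[0.6,[0.4,0,0],0],[0.6,[0.8,0,0],0],[0.6,[1,0,0],0]]' >/dev/null&& python3 -m pendant '[[0.6,[0.4,0,0],0],[0.6,[0.8,0,0],0],[0.6,[1,0,0],0]]' && python3 -m pendant '[[0.6,[0.2,0,0],-0.04],[0.6,[0.38,0,0],-0.08],[0.6,[0.38,0,0],-0.12],[0.6,[0.38,0,0.1],-0.16],[0.6,[0.38,0,0.2],-0.20],[0.6,[0.38,0,0.2],-0.24],[0.6,[0.38,0,0.2],-0.28],[0.6,[0.38,0,0.2],-0.32],[0.6,[0.38,0,0.2],-0.36],[0.6,[0.38,0,0.2],-0.40]]' && python3 -m pendant '[[0.6,[0,0,0],-0.04],[0.6,[0,0,0],-0.08],[0.6,[0,0,0],-0.126],[0.6,[0,0,0],-0.126],[0.6,[0,0,0],-0.126]]'
python3 - <<'E'
from h import *
grab('wrist','wrist4')
for n in('scene','side'):
    d=load(n+'0');h=cv2.cvtColor(d['img'],cv2.COLOR_RGB2HSV);k,_,st,ce=cv2.connectedComponentsWithStats(cv2.inRange(h,(125,80,40),(150,255,255)))
    print(n,[(s.tolist(),c.round(1)) for s,c in zip(st[1:],ce[1:]) if s[4]>25])
E
```

```text
time: 4.4
tool_pos: [0.5288, 0.1929, 0.2353]
tool_rot: [-0.0, 0.706, 0.708, 0.001]
contact_force: [0.7, -0.6, -0.3]
gripper_width: 0.6
grasp_force: 0.0
time: 5.4
tool_pos: [0.5293, 0.2353, 0.2111]
tool_rot: [0.0, 0.153, 0.988, 0.0]
contact_force: [0.2, -0.1, 0.2]
gripper_width: 0.6
grasp_force: 0.0
time: 5.9
tool_pos: [0.5293, 0.2353, 0.211]
tool_rot: [0.0, -0.04, 0.999, 0.0]
contact_force: [-0.9, -0.3, -0.3]
gripper_width: 0.597
grasp_force: 0.0
scene [([216, 285, 21, 49, 562], array([225.5, 305.8]))]
side [([300, 123, 8, 9, 46], array([303.3, 125.8])), ([298, 137, 8, 7, 29], array([301.2, 140.6]))]
```

View pics/wrist4.png

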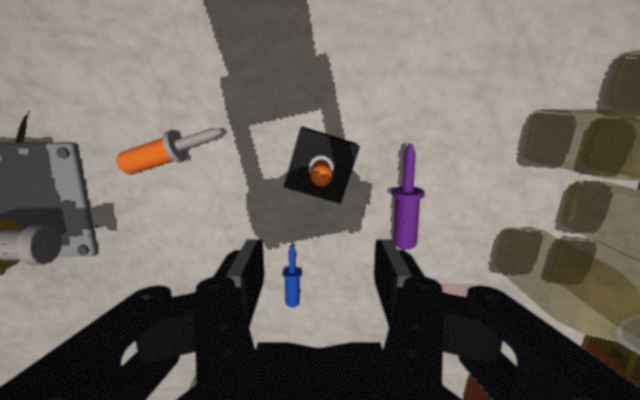

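The pin head is at (321,174) in the wrist view, with its block around it. Purple is to the right (405,215) and the large orange pin is to the left (145,155).

Run:
```python
from h import *
W,S,D=load('wrist4'),load('scene0'),load('side0')
h=cv2.cvtColor(W['img'],cv2.COLOR_RGB2HSV);m=cv2.inRange(h,(4,150,60),(18,255,255));m[:,:280]=0;m[:,370:]=0;m[:140]=0;m[210:]=0
ys,xs=np.where(m);print(len(xs),xs.min(),xs.max(),ys.min(),ys.max(),xs.mean(),ys.mean())
c=(xs.mean(),ys.mean());print(tri((W,*c),(S,249.9,275.5),(D,311.7,154.5)))
print('c@.07',onz(W,*c,.07),'topedge',onz(W,xs.mean(),ys.max(),.086),'flange', onz(W,321,165,.044))
cv2.imwrite('pics/none.png',W['img'][:,:,::-1])
print('purple',tri((S,225.5,303),(D,302.5,131)),'eye',W['eye'])
g=cv2.inRange(W['img'],(0,0,0),(45,45,45));g[:,:270]=0;g[:,370:]=0;g[:120]=0;g[212:]=0
k,_,st,ce=cv2.connectedComponentsWithStats(g);i=1+np.argmax(st[1:,4]);print('block',st[i],ce[i],onz(W,*ce[i],.035))
```

```text
418 311 332 161 186 320.95454545454544 173.73684210526315
(array([0.51707827, 0.23624456, 0.06475376]), [np.float64(0.0010917318556392115), np.float64(0.0009639726435500207), np.float64(0.00046609272295210165)])
c@.07 [0.51717687 0.23624715 0.07      ] topedge [0.52453635 0.23673557 0.086     ] flange [0.51371355 0.23618761 0.044     ]
purple (array([0.47766792, 0.32571935, 0.08336897]), [np.float64(0.004080675558881225), np.float64(0.004080675558881362)]) eye [0.46268251 0.22986931 0.35396698]
block [ 284  128   74   75 2966] [321.31726231 164.46830748] [0.51464541 0.23663915 0.035     ]
```

```bash
python3 -m pendant '[[0.6,[0.11,0.017,0],0],[0.6,[0.11,0.017,0.4],0],[0.6,[0.11,0.017,0.8],0],[0.6,[0.11,0.017,1],0],[0.6,[0.11,0.017,1],0]]' && python3 -m pendant '[[0.6,[0,0,0.2],0],[0.6,[0,0,0.3],0],[0.6,[0,0,0.3],0],[0.2,[0,0,0.3],0],[0,[0,0,0.3],0],[0,[0,0,0.3],0],[0,[0,0,0.3],0],[0,[0,0,0.3],0],[0,[0,0,0.3],0]]'
```

```text
time: 6.45
tool_pos: [0.5115, 0.2352, 0.0859]
tool_rot: [-0.005, -0.041, 0.999, -0.001]
contact_force: [-0.3, 0.6, 0.1]
gripper_width: 0.599
grasp_force: 0.0
time: 7.35
tool_pos: [0.5172, 0.2366, 0.0568]
tool_rot: [0.001, -0.041, 0.999, 0.0]
contact_force: [-0.5, -0.4, 6.6]
gripper_width: 0.19
grasp_force: 59.1
```

```bash
python3 -m pendant '[[0,[0,0,-0.12],0],[0,[0,0,-0.25],0],[0,[0,0,-0.25],0],[0,[0.04,0,-0.25],0],[0,[0.09,0,-0.245],0],[0,[0.16,0,-0.23],0],[0,[0.23,0,-0.205],0],[0,[0.28,0,-0.18],0],[0,[0.31,0,-0.165],0],[0,[0.31,0,-0.165],0]]'
python3 - <<'E'
from h import *
S,D=grab('scene','scene5'),grab('side','side5')
i=S['img'][210:330,200:360,::-1];j=D['img'][100:220,240:400,::-1]
cv2.imwrite('pics/crop5.png',np.hstack([cv2.resize(i,(400,300),interpolation=cv2.INTER_CUBIC),cv2.resize(j,(400,300),interpolation=cv2.INTER_CUBIC)]))
E
```

```text
time: 8.35
tool_pos: [0.4827, 0.2339, 0.0784]
tool_rot: [0.005, -0.041, 0.999, 0.001]
contact_force: [5.2, -1.5, 9.9]
gripper_width: 0.19
grasp_force: 61.7
```

View pics/crop5.png

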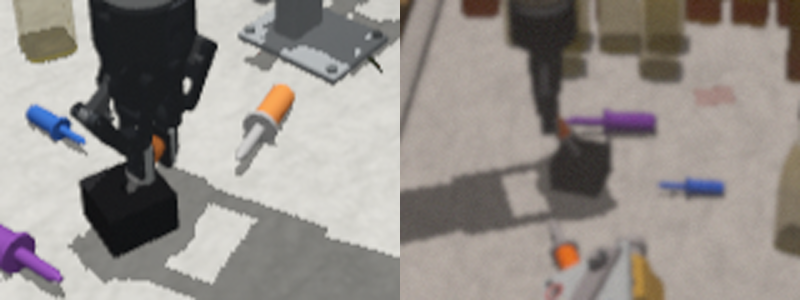

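The pin appears tilted toward the robot. I'll lift it clear and measure the tilt.

```bash
python3 -m pendant '[[0,[0,0,-0.3],0],[0,[0,0,-0.6],0],[0,[0,0,-1],0],[0,[0,0,-1],0],[0,[0,0,-1],0]]'
python3 - <<'E'
from h import *
S,D,W=grab('scene','scene6'),grab('side','side6'),grab('wrist','wrist6')
p=manip.state()['tool_pos'];u,v=map(int,proj(S,p));i=S['img'][v-45:v+45,u-60:u+60,::-1];u,v=map(int,proj(D,p));j=D['img'][v-45:v+45,u-60:u+60,::-1];print(p,proj(S,p),proj(D,p),proj(W,p))
cv2.imwrite('pics/crop6.png',np.vstack([np.hstack([cv2.resize(x,(400,300),interpolation=cv2.INTER_CUBIC) for x in(i,j)]),np.hstack([cv2.resize(W['img'][100:340,160:480,::-1],(400,300)),np.zeros((300,400,3),np.uint8)])]))
E
```

```text
time: 8.95
tool_pos: [0.4789, 0.2333, 0.1956]
tool_rot: [0.001, -0.041, 0.999, 0.0]
contact_force: [-0.0, 1.2, -2.0]
gripper_width: 0.19
grasp_force: 60.6
[0.47733593 0.23271679 0.19211765] (np.float64(259.7111416009046), np.float64(231.7341414709182)) (np.float64(296.25221252972864), np.float64(118.79187652197706)) (np.float64(318.81328232480735), np.float64(254.22687172411955))
```

View pics/crop6.png

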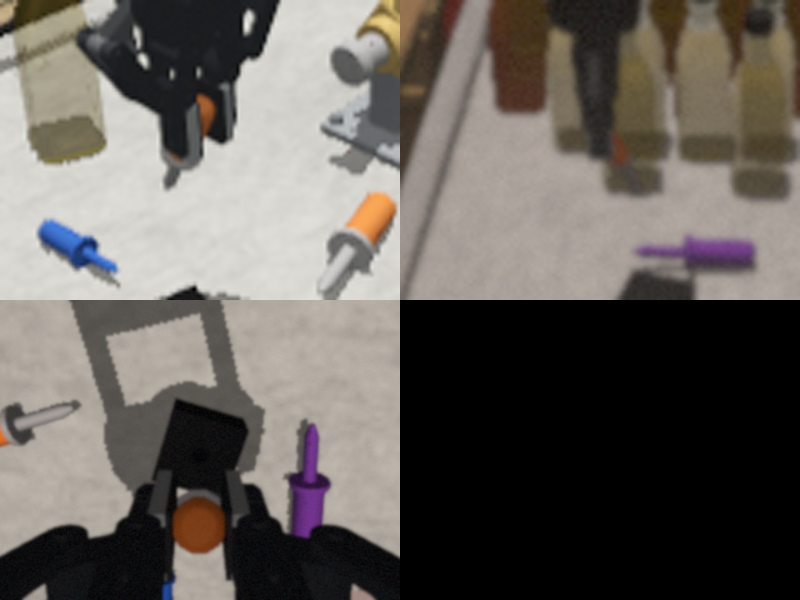

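Run:
```python
from h import *
S,D,W=load('scene6'),load('side6'),load('wrist6')
t,e=tri((S,249.4,242.1),(D,305.6,130));print('tip',t,e)
h=cv2.cvtColor(W['img'],cv2.COLOR_RGB2HSV);m=cv2.inRange(h,(3,150,60),(18,255,255));m[:,:290]=0;m[:,350:]=0;m[:230]=0;m[330:]=0
ys,xs=np.where(m);print('head px',xs.min(),xs.max(),ys.min(),ys.max(),xs.mean(),ys.mean())
s=manip.state();print(s['tool_pos'],proj(W,s['tool_pos']))
e,r=ray(W,xs.mean(),(ys.min()+ys.max())/2)
# head end point on ray at 80mm from tip
b=r@(e-t);c=(e-t)@(e-t)-.08**2;l=-b-np.sqrt(b*b-c);H=e+r*l;a=(H-t)/.08;print('head',H,'axis',a,'tilt',np.degrees(np.arccos(a[2])))
l2=-b+np.sqrt(b*b-c);print((e+r*l2-t)/.08)
g=s['tool_pos']+[0,0,.019];v=g-t;print('grasp-tip',v,np.linalg.norm(v),np.degrees(np.arctan2(-v[0],v[2])))
```

```text
tip [0.50387385 0.23608851 0.15456636] [np.float64(0.002425960473403212), np.float64(0.0024259604734031006)]
head px 298 339 258 301 318.53663500678425 279.74898236092264
[0.47733593 0.23271679 0.19211765] (np.float64(318.81328232480735), np.float64(254.22687172411955))
head [0.47117078 0.2321197  0.22746874] axis [-0.40878843 -0.04961005  0.91127979] tilt 24.317187107203704
[ 0.55271187  0.0271134  -0.83293124]
grasp-tip [-0.02653792 -0.00337171  0.05655129] 0.06255939303996262 25.13933949921754
```

```bash
python3 -m pendant '[[0,[0,-0.1,-0.3],0],[0,[0,-0.4,-0.33],0],[0,[0,-0.8,-0.33],0],[0,[0,-1,-0.33],0]]' >/dev/null && python3 -m pendant '[[0,[0,-0.4,0],0],[0,[0,-0.8,0],0],[0,[0,-1,0],0]]' >/dev/null && python3 -m pendant '[[0,[0,-0.4,0],0],[0,[0,-0.7,0],0],[0,[0.025,-0.9,0],0],[0,[0.025,-1.014,0.12],0],[0,[0.025,-1.014,0.25],0],[0,[0.025,-1.014,0.25],0],[0,[0.025,-1.014,0.25],0],[0,[0.025,-1.014,0.25],0]]'
python3 - <<'E'
from h import *
S,D,W=grab('scene','scene7'),grab('side','side7'),grab('wrist','wrist7')
print(manip.state()['tool_pos'])
G=np.array([.5444,-.1237,.1317])
out=[]
for d in(S,D):
    u,v=proj(d,G);u0,v0=int(u)-40,int(v)-36;im=cv2.resize(d['img'][v0:v0+60,u0:u0+80,::-1],(400,300),interpolation=cv2.INTER_CUBIC);print('origin',u0,v0,'G',u,v);cv2.drawMarker(im,(int((u-u0)*5),int((v-v0)*5)),(255,0,255),0,12);out.append(im)
cv2.imwrite('pics/crop7.png',np.hstack(out))
E
```

```text
out of range: row 4 has -1.014, outside -1 to 1
```

The last call was refused (range), so the arm stands after the first two. My ten pictures are used, so I'll go by numbers from here. I'll refine the tip position by differencing against the arm-free background frames.

```bash
python3 -m pendant '[[0,[0,-0.4,0],0],[0,[0,-0.7,0],0],[0,[0.025,-0.9,0],0],[0,[0.025,-1,0.12],0],[0,[0.025,-1,0.25],0],[0,[0.025,-1,0.25],0],[0,[0.025,-1,0.25],0],[0,[0.025,-1,0.25],0]]'
python3 - <<'E'
from h import *
print(manip.state()['tool_pos'])
for n in('scene','side','wrist'): grab(n,n+'7')
for n,(u,v) in {'scene':(249.4,242.1),'side':(305.6,130)}.items():
    a,b=load(n+'6')['img'].astype(int),load(n+'2')['img'].astype(int)
    m=np.abs(a-b).max(2); u,v=int(u),int(v); print(n,u-12,v-10)
    for y in range(v-10,v+9): print(y,' '.join('%3d'%x for x in m[y,u-12:u+13]))
E
```

```text
time: 10.6
tool_pos: [0.5054, -0.1248, 0.2044]
tool_rot: [0.0, -0.042, 0.999, 0.0]
contact_force: [0.4, 0.3, -0.2]
gripper_width: 0.191
grasp_force: 60.6
[ 0.50544075 -0.12478621  0.20435255]
scene 237 232
232   1   1   0   1   1   1   0   0   0   0  67  96 106 143 158 167 179 172 145 122 119 119 145   9   0
233   0   1   0   0   0   0   0   0   0   0  49 102 100 111 141 157 160 141 125 115 116 112  82   7   1
234   0   0   0   0   0   0   0   0   0   0  20  72 108 100 109 115 126 110 113 114 110  96  27   3   0
235   1   1   1   0   0   0   1   1   0   0   0  20  87 108 102  99  99  97 103 108  93  52   5   0   0
236   1   0   0   1   1   0   0   0   0   0   1   2  70 118 120 114  99  96  96  78  34  13   1   1   1
237   1   1   0   1   0   0   0   0   0   1   0  12  88 122 122 125  50  33  33  25   3   1   0   0   0
238   1   0   1   1   0   0   1   1   0   1   0  39 108 123 125 111  13   1   0   0   0   0   1   0   1
239   0   0   1   1   1   1   0   1   1   0   8  77 121 125 127  61   5   0   0   0   0   0   1   1   0
240   0   0   0   0   1   1   0   0   1   0   9  94 128 127 11
[... 2370 characters left out ...]
 109 109 106 111 102  98  91  90  87  86  85 101 100 112 111 111 112 121 113
133 119 123 129 123 118 117 122 125 121 113 119 113 107 105 109 109 110 111 112 118 117 116 119 120 119
134 123 126 121 128 121 125 121 121 116 126 118 122 110 113 113 111 116 113 113 110 118 115 120 118 117
135 118 124 123 122 119 121 118 117 117 113 117 109 111 118 114 114 115 111 113 114 115 115 122 120 120
136 118 118 119 119 118 117 113 116 116 110 114 116 112 114 116 116 117 112 106 113 110 120 117 119 116
137 117 118 116 117 117 122 113 115 119 121 111 117 121 112 115 109 122 116 110 115 115 115 120 113 106
138 112 116 115 119 114 122 115 119 117 119 116 116 113 119 115 121 120 120 118 117 112 109 108 102  94
```

Run:
```python
from h import *
s=manip.state();d=grab('scene','scene8');t=manip.state()['tool_pos'];print(s['tool_pos'],t)
tip=t+[.027,.003,-.039];u,v=map(int,proj(d,tip));print(proj(d,tip))
a,b=d['img'].astype(int),load('scene2')['img'].astype(int);m=np.abs(a-b).max(2)
for y in range(v-14,v+10): print(y,' '.join('%3d'%x for x in m[y,u-14:u+15]))
# tilt from scene6 tip using plane through tool axis
def est(d,px,tp):
    ty=np.array([-.082,.9967,0]);e,r=ray(d,*px);P=e+r*(ty@(tp-e))/(ty@r);o=P-tp;x=-(o@[-.9967,-.082,0]);print('tip off',o.round(4),'fwd',x,'tilt',np.degrees(np.arctan2(x,.019-o[2])),'len',np.hypot(x,.019-o[2]))
for tp in([.4789,.2333,.1956],[.4773,.2327,.1921]): est(load('scene6'),(248.8,242.7),np.array(tp))
```

```text
[ 0.505722   -0.12537513  0.20511105] [ 0.50568708 -0.12548239  0.20511106]
(np.float64(356.76059405028974), np.float64(170.70733183263454))
156   0   0   0   1   1   0   1   0   0   0   1   0   0   0   1   0   0   1  21 113 137 136 132 119  87  49   7  13  42
157   0   0   0   0   0   1   0   0   0   1   0   0   1   1   0   0   0  17  45 112 137  91  80  60  43  32   6  10  59
158   0   1   0   0   0   1   1   0   0   0   0   1   1   0   0   1   4  32  94  90  83  45  42  50  42  21   3  16  82
159   0   0   1   0   0   1   0   0   0   0   1   1   1   1   0   2  14  35  60  17  10  24  41  50  64  42  55  81  63
160   1   0   1   0   0   0   1   0   0   1   1   0   0   0   0   1  11  39  51  27  16  29  38  46 108  92  93 112  24
161   1   1   0   1   1   0   0   0   0   0   1   1   1   1   0  10  42  50  50  42  26  78  81  88 109 100  86  58   5
162   1   1   0   0   0   1   0   1   0   1   0   0   1   1   1   6  28  42  43  42 111 147 137 114  74  54  31  13   2
163   1   0   1   1   1   1   0   1   1   1   1   0   1   1   0   1  15  29  17  25 104 147 157  97  34  14   1   1   0
[... 1434 characters left out ...]
 1   1
176  18  14   2   1   0  30   5   0   0   0   0   0   0   1   0   0   0   0   0   1   1   1   0   7  40  62  59  59  13
177  57  51  49   9   0  28   4   0  18  12   8   6   1   0   0   0   0   1   0   1   1   1   8  26  64  84  86  87  60
178  79  79  80  18   0   1   0   1  55  53  52  45  21  19  16  17  17   3   0   0   1   1  19  41  50  83  85  85  85
179  78  78  79  19   1   1   1   0  49  70  73  75  79  80  66  64  65  36  32   4   0   6  27  40  37  74  83  83  84
tip off [ 0.0308  0.0025 -0.0441] fwd 0.030867017018879988 tilt 26.061116977060824 len 0.07025935567707248
tip off [ 0.033   0.0027 -0.0412] fwd 0.033065634678968246 tilt 28.792872198365888 len 0.06865151384717283
```

```bash
cat > mv.py <<'E'
from valve import *
ty=np.array([-.0837,.9965,0]);tx=np.array([-.9965,-.0837,0]);p=[.57026,-.06949,.08123]
ez=world([0,0,p[2]],local(0,0,1))-[0,0,.14]
H=world(p,local(.06,1.04,.009))
def tipof(d,px,tp):
    e,r=ray(d,*px);return e+r*(ty@(tp-e))/(ty@r)
def units(v): return np.array([v@tx,v@ty,-v[2]])/.12
E
python3 - <<'E'
from mv import *
d=load('scene8');tp=np.array([.5057,-.1254,.2051]);T=tipof(d,(356,171.9),tp);o=T-tp
x=-(o@tx);print('tip',T,'off',o,'tilt',np.degrees(np.arctan2(x,.019-o[2])),np.hypot(x,.019-o[2]))
print('H',H,'ez',ez,'along',(T-H)@ez,'lateral x-slope,y',(T-H)@np.cross(ty,ez),(T-H)@ty)
for k in(.012,.004,-.005,-.012,-.02,-.028,-.034): print(k,units(H+k*ez-T).round(3))
E
```

```text
tip [ 0.53508763 -0.12293162  0.16173728] off [ 0.02938763  0.00246838 -0.04336272] tilt 25.309499206926507 0.06898441853035678
H [ 0.54403618 -0.1235403   0.13152198] ez [-0.52858997 -0.04303205  0.84778587] along 0.030320024827979703 lateral x-slope,y 0.008507719865443023 0.0013555423079654268
0.012 [-0.021 -0.011  0.167]
0.004 [-0.056 -0.011  0.224]
-0.005 [-0.096 -0.011  0.287]
-0.012 [-0.127 -0.011  0.337]
-0.02 [-0.162 -0.012  0.393]
-0.028 [-0.198 -0.012  0.45 ]
-0.034 [-0.224 -0.012  0.492]
```

Run:
```python
from mv import *
T=np.array([.53509,-.12293,.16174]);th=np.radians(25.5);a=np.array([0,0,np.cos(th)])+np.sin(th)*tx
C=H-.0085*ez
for s in(-.012,-.002,.004,.01,.016,.022,.028,.032): print(s,units(C-a*(s-.0085)-T).round(3))
```

```text
-0.012 [-0.038 -0.011  0.158]
-0.002 [-0.074 -0.011  0.233]
0.004 [-0.095 -0.011  0.278]
0.01 [-0.117 -0.011  0.323]
0.016 [-0.138 -0.011  0.368]
0.022 [-0.16  -0.011  0.413]
0.028 [-0.181 -0.011  0.459]
0.032 [-0.196 -0.011  0.489]
```

```bash
python3 -m pendant '[[0,[-0.04,-0.01,0.16],0],[0,[-0.04,-0.01,0.16],0],[0,[-0.075,-0.01,0.23],0],[0,[-0.095,-0.01,0.28],0],[0,[-0.117,-0.01,0.32],0],[0,[-0.117,-0.01,0.32],0],[0,[-0.117,-0.01,0.32],0]]'
python3 - <<'E'
from h import *
grab('scene','scene9');s=manip.state();print(s['tool_pos'],s['contact_force'])
E
```

```text
time: 11.5
tool_pos: [0.5189, -0.1256, 0.1652]
tool_rot: [-0.001, -0.041, 0.999, 0.0]
contact_force: [-1.9, 0.8, -2.7]
gripper_width: 0.186
grasp_force: 60.3
[ 0.51886202 -0.12557802  0.16532455] [-1.98434604  2.07490446 -2.84745829]
```

```bash
python3 -m pendant '[[0,[-0.021,0,0.046],0],[0,[-0.021,0,0.046],0],[0,[-0.043,0,0.091],0],[0,[-0.043,0,0.091],0]]';python3 -m pendant '[[0,[-0.021,0,0.046],0],[0,[-0.021,0,0.046],0],[0,[-0.036,0,0.076],0],[0,[-0.036,0,0.076],0]]'
```

```text
time: 11.95
tool_pos: [0.524, -0.1252, 0.1541]
tool_rot: [-0.001, -0.041, 0.999, 0.0]
contact_force: [-2.9, 1.6, -4.0]
gripper_width: 0.19
grasp_force: 60.3
time: 12.35
tool_pos: [0.5281, -0.125, 0.1458]
tool_rot: [-0.001, -0.041, 0.999, 0.0]
contact_force: [-5.9, 3.2, -1.6]
gripper_width: 0.188
grasp_force: 60.6
```

```bash
python3 -m pendant '[[0,[-0.01,0,0.02],0],[0,[-0.012,0,0.035],0],[0,[-0.012,0,0.035],0]]'; python3 -m pendant '[[0.28,[0,0,0],0],[0.28,[0,0,0],0],[0.28,[0,0,0],0],[0.3,[0,0,-0.1],0],[0.3,[0,0,-0.3],0],[0.3,[0,0,-0.6],0],[0.3,[0,0,-0.9],0],[0.3,[0,0,-0.9],0]]'
python3 - <<'E'
from h import *
grab('wrist','wrist10');grab('scene','scene10');grab('side','side10');print(manip.state()['tool_pos'])
d=load('scene10');h=cv2.cvtColor(d['img'],cv2.COLOR_RGB2HSV);m=cv2.inRange(h,(5,140,60),(18,255,255));m[:,:310]=0
k,_,st,ce=cv2.connectedComponentsWithStats(m);print([(s.tolist(),c.round(1)) for s,c in zip(st[1:],ce[1:]) if s[4]>15])
from mv import *
for n in('scene','side','wrist'):
    D=load(n+'10');print(n,'exp head',np.round(proj(D,H+.046*ez),1),'flange',np.round(proj(D,H),1),'mid grip',np.round(proj(D,H+.025*ez),1))
    h=cv2.cvtColor(D['img'],cv2.COLOR_RGB2HSV);k,_,st,ce=cv2.connectedComponentsWithStats(cv2.inRange(h,(4,140,60),(18,255,255)));print([(s.tolist(),c.round(1)) for s,c in zip(st[1:],ce[1:]) if s[4]>30])
E
```

```text
time: 12.65
tool_pos: [0.5292, -0.1254, 0.1458]
tool_rot: [-0.002, -0.041, 0.999, -0.0]
contact_force: [-19.0, 3.7, 17.7]
gripper_width: 0.192
grasp_force: 62.7
time: 13.45
tool_pos: [0.5335, -0.1262, 0.2577]
tool_rot: [0.006, -0.041, 0.999, -0.003]
contact_force: [0.2, -0.5, 0.5]
gripper_width: 0.299
grasp_force: 0.0
[ 0.53035284 -0.12507181  0.2499955 ]
[([352, 170, 14, 13, 90], array([358.5, 176.3])), ([310, 244, 7, 15, 77], array([312.5, 250.1]))]
scene exp head [361.8 170.4] flange [352.6 181.2] mid grip [357.5 175.4]
[([352, 170, 14, 13, 90], array([358.5, 176.3])), ([304, 244, 13, 15, 117], array([310.7, 250.4])), ([65, 277, 29, 21, 329], array([ 80.5, 287.5])), ([31, 299, 17, 16, 167], array([ 40.2, 306.8])), ([17, 310, 12, 16, 66], array([ 22.9, 317.1])), ([24, 324, 14, 20, 116], array([ 30.7, 334.2])), ([34, 347, 42, 53, 425], array([ 56.7, 378.8])), ([0, 379, 24, 21, 213], array([ 12.2, 390.7]))]
side exp head [297.8 213.2] flange [309.  224.9] mid grip [303.  218.6]
[([98, 0, 228, 84, 4397], array([213.9,  32.1])), ([289, 9, 6, 12, 34], array([291.2,  15.6])), ([303, 12, 
[... 3696 characters left out ...]
, 349, 13, 13, 47], array([ 40. , 355.2])), ([37, 364, 9, 12, 34], array([ 40.1, 369.5])), ([559, 366, 16, 16, 57], array([565.8, 373.4])), ([606, 369, 32, 25, 131], array([622.8, 383.1])), ([75, 372, 11, 8, 31], array([ 80.2, 375.4])), ([601, 375, 14, 6, 38], array([607.9, 378.3])), ([88, 376, 9, 9, 31], array([ 91.5, 379.6])), ([109, 376, 12, 11, 35], array([113.7, 381.9])), ([94, 378, 17, 11, 41], array([102.3, 382.5])), ([532, 381, 11, 10, 38], array([537.1, 385.2])), ([579, 384, 25, 16, 82], array([591.1, 392.9]))]
wrist exp head [322.1 184.3] flange [321.8 201.5] mid grip [322.  192.9]
[([447, 152, 59, 32, 1150], array([476.6, 167.9])), ([310, 170, 23, 37, 686], array([320.8, 187.9]))]
```

Run:
```python
from mv import *
S,D,W=[load(n+'10') for n in('scene','side','wrist')]
x,e=tri((S,358.5,176.3),(D,302.4,219.1));r=x-H;print(x,e,'along',r@ez,'slope',r@np.cross(ty,ez),'y',r@ty)
# wrist blob rows
h=cv2.cvtColor(W['img'],cv2.COLOR_RGB2HSV);m=cv2.inRange(h,(4,140,60),(18,255,255));m[:,:300]=0;m[:,345:]=0
for y in range(168,209,3): print(y,np.where(m[y])[0][[0,-1]] if m[y].any() else None)
# expected silhouette of grip cylinder seated (38..80 from tip) 
for k in(0,.004,.008):
    q=[]
    for z in(.004,.046):
        for t in np.linspace(0,6.28,24): q.append(proj(W,H+(k+z)*ez+.009*(np.cos(t)*ty+np.sin(t)*np.cross(ty,ez))))
    q=np.array(q);print(k,'exp wrist',q.min(0).round(1),q.max(0).round(1))
    q=[]
    for z in(.004,.046):
        for t in np.linspace(0,6.28,24): q.append(proj(S,H+(k+z)*ez+.009*(np.cos(t)*ty+np.sin(t)*np.cross(ty,ez))))
    q=np.array(q);print(k,'exp scene',q.min(0).round(1),q.max(0).round(1))
```

```text
[ 0.52885408 -0.12520393  0.15114522] [np.float64(0.0006895009674345133), np.float64(0.0006895009674344369)] along 0.024732993822938136 slope -0.0025371471828791858 y -0.00038706827948471333
168 None
171 [317 325]
174 [313 329]
177 [311 331]
180 [310 332]
183 [310 332]
186 [310 331]
189 [311 331]
192 [311 331]
195 [311 330]
198 [311 330]
201 [312 329]
204 [315 327]
207 None
0 exp wrist [309.7 172.6] [334.6 210.5]
0 exp scene [350.3 167.5] [364.9 183.2]
0.004 exp wrist [309.5 170.6] [334.9 209.4]
0.004 exp scene [351.1 166.5] [365.8 182.3]
0.008 exp wrist [309.4 168.6] [335.1 208.1]
0.008 exp scene [351.8 165.5] [366.6 181.4]
```

Run:
```python
from mv import *
for n in('scene2','scene10'):
    d=load(n);h=cv2.cvtColor(d['img'],cv2.COLOR_RGB2HSV);m=cv2.inRange(h,(0,150,60),(4,255,255))|cv2.inRange(h,(174,150,60),(180,255,255));m[:,:358]=0;m[:,390:]=0;m[:165]=0;m[200:]=0
    ys,xs=np.where(m);print(n,len(xs),xs.mean(),ys.mean(),xs.max(),ys.max())
S=load('scene10')
for a in(.98,1.03,1.08): print(a,np.round(proj(S,world(p,local(.115,a,.02))),1))
print(manip.state()['tool_pos'],manip.job_done())
```

```text
scene2 165 372.5151515151515 181.54545454545453 382 187
scene10 165 371.96363636363634 180.6060606060606 381 186
0.98 [373. 182.]
1.03 [372.4 180.2]
1.08 [371.6 178.4]
the job is handed in; nothing more can be done
[ 0.53035284 -0.12507181  0.2499955 ] None
```

The job is handed in. By my camera measurements the lever is at about 1.02 rad (target 1.047) and the orange pin is seated through the lever and the green hole to within about 2 mm. The gripper is open and clear above it. I didn't steer near any bystander, but I didn't re-measure their positions, and no verdict came back.

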